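# Put the shellfish cracker away in the push-latch tool box

### The arm

A 6-joint arm with a two-finger parallel gripper is mounted at the origin on the work surface. World frame = base frame: x ahead of the robot, y to its left, z up, the work surface at z = 0. Lengths are in m, angles in rad, forces in N, time in s.
With the tool pointing down it reaches from about 0.3 to 0.875 m from the base axis. Payload 6.4 kg.
Tool frame: the origin (TCP) lies midway between the tips of the shut fingers; the grasp point (between the pads) lies 19 mm behind it; z points along the fingers, y is the direction in which the jaws open and shut (so a half turn about z gives the same grasp; the last joint's range is limited). The gripper opens to 85 mm and grips with 20 to 120 N. Pads are 22 mm wide; open, the fingers measure 114 mm over their backs; the gripper's body (76 mm by 85 mm) begins 54 mm behind the grasp point. The pads swing forward as they close: fully open they stand 13 mm farther back than shut.
Start: joints at [-1.382, 0.181, 1.607, -0, 1.354, -0.206], TCP at [0.221, -0.531, 0.231] pointing down, gripper open.
Joint ranges: [-2.99, 2.99], [-0.89, 2.07], [0.3, 2.58], [-1.14, 4.28], [0, 2.63], [-3.12, 3.12]. Speed limits (rad/s): [2.57, 2.57, 3.01, 3.14, 3.14, 3.14].

### API

Orientations are given as a unit quaternion [w, x, y, z].
In Python, from bench import ctrl gives the robot as it stands. The module is installed in compiled form; this text tells all that it offers.
- The arm moves only by the tool arm_command, never from a script. Its argument "plan" is one flat list of numbers, 4 for each row, row after row: the shift along the tool's x, y, z in mm, then the turn about the tool's z in rad. A call has 1 to 20 rows; each row shifts and turns the commanded pose from where the row before left it, along the tool's axes as they then stand; what a row does not reach is not made up. A row lasts 1/10 s, in which the tool goes at most 50 mm and 8.59 degrees, less where a joint would pass 70% of its speed; a pose out of reach is approached as far as the arm can. A call is refused whole if a number of a shift passes 50 or a number of a turn 0.15, either way. A call with a gripper value outside its range is refused whole. "grip" is the opening, from 0 (shut) to 1 (fully open), set as the call begins (left out, the last holds). The fingers move at their own pace and stop on an object; the grip force is fixed at half the most. Time passes only in rows, so rows that do not move let the fingers close. It gives the time, the measured TCP pose, the force and the opening at its end, in the units of the state.
- ctrl.get_obs(): the state, without advancing time (a new reading comes with each control period).
- ctrl.camera(name): name is "scene" or "side" or "wrist"; returns a dict with "color" (480x640x3 uint8, red, green, blue), "camera_matrix" (3x3 intrinsics, pixels), "eye" and "attitude" of the camera in the world; the wrist camera has in their place "T_tool_cam" (4x4, takes a point from camera to tool coordinates, whose origin is the TCP and whose axes are the flange's). Camera axes: x right, y up, looking along -z (the intrinsics and any distortion apply to the point x, -y, -z); pixel columns grow to the right and rows downward; lengths in m; the calibration is good to about 2 mm. A picture is of the moment at which its call begins: read the wrist's pose just before it. There is no depth.
- ctrl.hand_in(): hands the job in, once; it reports no verdict.
The state is a dict: "time_s": time; "q": joint angles; "dq": joint speeds; "joint_efforts": joint torques, N m; "eef_pos": TCP position; "eef_rot": TCP orientation; "wrist_force": force on the tool from outside, world axes, zero at the start; "torque": the same for the moment, N m; "opening": opening from 0.0 (shut) to 1.0 (fully open).
Only numpy, scipy, OpenCV 4.12 (cv2) and the standard library are available. Lean on these libraries where they do the work, as an engineer would, in place of code of your own. Each camera call takes 0.05 s, during which the arm holds its last target. There are 200 camera calls.

### The job

Put the shellfish cracker away in the steel tool box: press the sprung lid at its front mark to free the latch and let it swing open, put the cracker inside without dropping it from a height, then swing the lid down and press it once more so that it stays latched, level and flush. Press gently, only until you feel the latch's stop and never with more than 15 N, and leave the other things on the counter where they are.

Things in the scene. Friction and masses are not known exactly. Their poses are not given: they have to be found in the camera images.
- toolbox: Fixed stainless tool box, 200 (x, front to back) x 240 (y) x 88 mm high, walls 4 mm, with a sprung lid lying level between the walls, its top flush with them. Origin: centre of its underside; x points from the front (latch side, nearest the robot) to the hinge at the back, z up. Only yaw varies. The front wall is cut 26 mm lower so that the lid can sink there.
- inside (a point): Point on the box's inner floor (box x = +2, y = 0, 20 mm above the counter), a good place for the cracker's middle, its length along the box's y. Axes as the box's. The clear floor spans box x = -45 to +96 mm, y = -116 to +116 mm; a bulkhead 60 mm high at x = -48 to -45 mm screens off the latch in front of it.
- hinge (a point): Middle of the lid's hinge axis (box x = +92, z = 86 mm); the axis runs along the box's y. Axes as the box's. The lid's middle plane passes through the axis. A freed lid is swung open by a spring and damper, by itself, in about 2 s, and comes up again whenever it is let go unlatched.
- lid (a joint): Lid angle in rad: 0 latched (level), 1.75 fully open (leaning back a little past upright, free edge 265 mm above the counter), negative when pressed in. Push-push latch: pressing the lid down to the latch's stop and letting go frees it if it was latched, and latches it (back at angle 0) if it was free. A press that ends short of the stop changes nothing.
- lid_mark (a point): Round dull thumb mark, 28 mm across, on the lid's outer face: the place to press, 142 mm from the hinge axis, midway across the lid, 88 mm above the counter when latched; it moves with the lid. Axes: the lid's, x from front edge to hinge, z out of the outer face. Pressed here near level the lid pushes back with a steady 5 to 6 N, and with less the farther open it is.
- lid_edge (a point): Middle of the lid's front (free) edge, outer face, 182 mm from the hinge axis. The lid is a flat steel plate 182 x 228 x 4 mm. The latch's unseen stop lies 5 to 18 mm below level measured at the mark, differently in each box and not at one depth for freeing and latching: there the push climbs by about 8 N per mm from 5 to 6 N. 8 to 12 N works the latch; 2 mm too far is over 15 N.
- cracker_mid (a point): Centre of the steel shellfish cracker lying flat (7 mm above what it lies on): two bars joined by a round hinge at one end, like a nutcracker; 146 mm long, 14 mm thick, 24 mm wide at the hinge end, about 43 mm at the open end, 36 mm over both bars at the middle; 0.13 to 0.25 kg. x along its length to the hinge end, y across the bars (grasp across y at the middle), z up.
- board: Blue plastic chopping board, 260 x 320 x 20 mm, fixed; origin at the centre of its underside, x its short side. The cracker, the ramekin and the spoon lie on it. Board and tool box may change sides.
- ramekin: Bystander: white china dish 70 mm across, 45 mm high, on the board behind the cracker; origin: centre of its underside.
- spoon: Bystander: steel spoon 170 mm long on the board behind the cracker; origin at its middle, x along it.
- sauce: Bystander: sauce bottle 60 mm across, 190 mm high, at the left; origin: centre of its underside.
- cleaver: Bystander: cleaver 310 mm long lying at the right; origin under its middle, x along it.
- bowl: Bystander: steel bowl 140 mm across, 60 mm high, at the left; origin: centre of its underside.
- jar: Bystander: glass jar 90 mm across, 130 mm high, at the back; origin: centre of its underside.
- cup: Bystander: white cup 76 mm across, 80 mm high, at the right; origin: centre of its underside.
Not all that is in view belongs to the job. What is shaped like the part that bears cracker_mid but blue or brown is not meant.

How it is judged:
By the outcome, as a careful person would: the job done as asked, in the order asked, and still so for the second after the job is handed in, with the robot touching nothing.
It also fails if it takes over 72 s, if anything falls off the work surface, if the arm or the gripper's body presses on something with over 40 N, if the wrist force passes 120 N, or if a joint passes its speed limit or range.

## Working session

There is one attempt and no reset: what is moved stays moved. The work goes in short steps, Python scripts to look and compute and a tool call to move; the robot and the scene stay as the last step left them, time stands still between calls to the robot, and variables do not carry over. Pictures are saved under pics/ and viewed, about 8 in all and at most 12, crops included, and the job is handed in when it is done.

Besides the shell and the picture viewer there is one more tool, called after "Call:" by a JSON object that holds its "op" and its "data", one argument or row to a line. arm_command: Moves the arm, as the interface text tells. Its arguments: {"type":"object","properties":{"plan":{"type":"array","items":{"type":"number"}},"grip":{"type":"number"}},"required":["plan"]}

```bash
mkdir -p pics; cat > h.py <<'E'
import numpy as np, cv2
from bench import ctrl
from scipy.spatial.transform import Rotation as R
def quat(q): return R.from_quat([q[1],q[2],q[3],q[0]]).as_matrix()
def att(a):
    a=np.array(a,float)
    return quat(a) if a.shape==(4,) else a
def look(name,fn=None):
    o=ctrl.get_obs(); c=ctrl.camera(name)
    K=np.array(c["camera_matrix"])
    if name=="wrist":
        T=np.array(c["T_tool_cam"]); Rt=quat(o["eef_rot"])
        Rc=Rt@T[:3,:3]; e=Rt@T[:3,3]+np.array(o["eef_pos"])
    else: Rc=att(c["attitude"]); e=np.array(c["eye"])
    if fn: cv2.imwrite("pics/"+fn,c["color"][:,:,::-1])
    return c["color"],K,Rc,e,c
def ray(K,Rc,u,v):
    d=np.linalg.inv(K)@np.array([u,v,1.]); return Rc@np.array([d[0],-d[1],-d[2]])
def onz(K,Rc,e,u,v,z):
    d=ray(K,Rc,u,v); return e+d*(z-e[2])/d[2]
def proj(K,Rc,e,p):
    q=Rc.T@(np.array(p)-e); q=np.array([q[0],-q[1],-q[2]]); w=K@q; return w[:2]/w[2]
E
python3 - <<'E'
from h import *
o=ctrl.get_obs(); print(o)
for n in ("scene","side","wrist"):
    im,K,Rc,e,c=look(n,n+"0.png"); print(n,{k:v for k,v in c.items() if k!="color"},e)
E
```

```text
{'time_s': 0.0, 'q': array([-1.38229854e+00,  1.81535313e-01,  1.60801973e+00,  3.07752545e-06,
        1.35379319e+00, -2.06276588e-01]), 'dq': array([0.000111  , 0.00098256, 0.0015835 , 0.00062795, 0.00079813,
       0.0004995 ]), 'joint_efforts': array([ 1.23802161e-03, -4.44873405e+01, -3.51331615e+01, -3.19274577e-04,
        8.88602750e-03,  1.44870347e-05]), 'eef_pos': array([ 0.22106806, -0.53020295,  0.23038171]), 'eef_rot': array([-8.77743104e-04,  9.80582005e-01,  1.96107524e-01,  9.30525663e-06]), 'wrist_force': array([ 0.39054864, -0.01663603,  0.8747513 ]), 'torque': array([-0.00159006, -0.01812343,  0.03866762]), 'opening': 0.9997520869242716}
scene {'camera_matrix': array([[539.18525156,   0.        , 319.4088272 ],
       [  0.        , 539.18525156, 244.25121572],
       [  0.        ,   0.        ,   1.        ]]), 'eye': array([1.20183014, 0.41439409, 1.29068848]), 'attitude': array([0.4798752 , 0.13973437, 0.25526898, 0.82766651])} [1.20183014 0.41439409 1.29068848]
side {'camera_matrix': array([[609.11452463,   0.        , 316.84093182],
       [  0.        , 609.11452463, 231.48393838],
       [  0.        ,   0.        ,   1.        ]]), 'eye': array([-0.18720024,  0.90805675,  1.07062038]), 'attitude': array([-0.28451708, -0.13841664,  0.40120374,  0.85960829])} [-0.18720024  0.90805675  1.07062038]
wrist {'camera_matrix': array([[385.23352896,   0.        , 321.93739167],
       [  0.        , 385.23352896, 234.95556729],
       [  0.        ,   0.        ,   1.        ]]), 'T_tool_cam': array([[ 1.45819895e-04,  9.54232622e-01,  2.99065348e-01,
         7.77044674e-02],
       [ 9.99999989e-01, -1.44681638e-04, -2.59473560e-05,
        -4.00697679e-04],
       [ 1.85094508e-05,  2.99065348e-01, -9.54232633e-01,
        -1.43091019e-01],
       [ 0.00000000e+00,  0.00000000e+00,  0.00000000e+00,
         1.00000000e+00]])} [ 0.29268839 -0.50023253  0.37358283]
```

View pics/scene0.png

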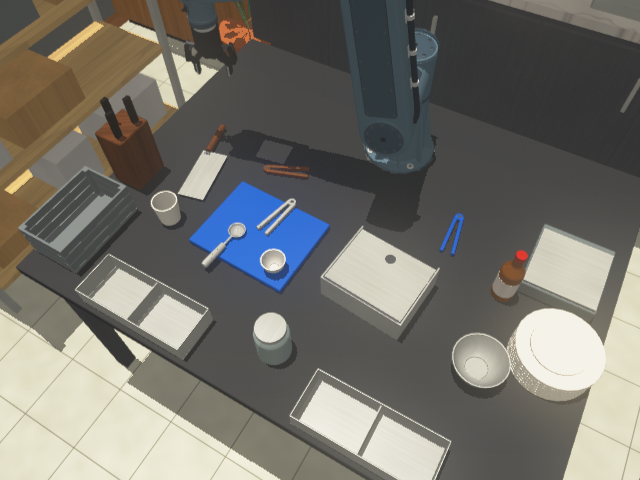

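View pics/side0.png

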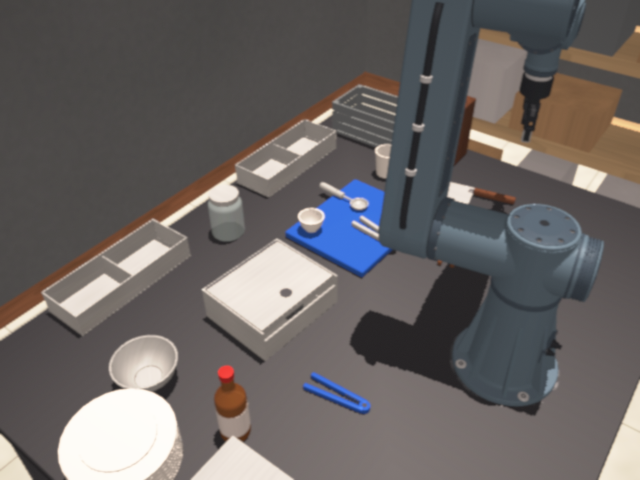

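Scene view: silver cracker on the blue board (~277,215), ramekin (273,262) and spoon (225,243) behind it; box with its mark at (390,259), in the side view at (286,293). The blue and brown crackers lie on the counter and are decoys.

```bash
python3 - <<'E'
from h import *
def tri(a,b):
    (K1,R1,e1,u1),(K2,R2,e2,u2)=a,b
    d1=ray(K1,R1,*u1);d2=ray(K2,R2,*u2)
    s=np.linalg.lstsq(np.c_[d1,-d2],e2-e1,rcond=None)[0]
    p,q=e1+s[0]*d1,e2+s[1]*d2; return (p+q)/2,np.linalg.norm(p-q)
S={n:look(n) for n in("scene","side")}
def blob(im,box,f):
    x0,x1,y0,y1=box; g=f(im[y0:y1,x0:x1].astype(int)).astype(np.uint8)
    n,l,s,c=cv2.connectedComponentsWithStats(g); 
    return [(c[i]+[x0,y0],s[i][4]) for i in np.argsort(-s[1:,4])[:3]+1]
dark=lambda a:a.sum(2)<390
m1=blob(S["scene"][0],(378,402,252,266),dark); m2=blob(S["side"][0],(276,297,285,301),dark)
print(m1,m2)
P=lambda n,u:(S[n][1],S[n][2],S[n][3],u)
mark,err=tri(P("scene",m1[0][0]),P("side",m2[0][0])); print("mark",mark,err)
# box top corners
for nm,us in {"scene":[(364,229),(322,279),(399,331),(438,271)],"side":[(277,243),(206,291),(269,348),(336,290)]}.items():
    print(nm,[onz(*S[nm][1:4],*u,.088).round(3)[:2] for u in us])
# cracker
im=S["scene"][0].astype(int)[190:240,245:305]
g=((im[:,:,0]>110)&(im.max(2)-im.min(2)<60)).astype(np.uint8)
n,l,s,c=cv2.connectedComponentsWithStats(g);print(s[1:],c[1:])
ys,xs=np.nonzero(l>0)
pts=np.array([onz(*S["scene"][1:4],x+245,y+190,.034)[:2] for x,y in zip(xs,ys)])
r=cv2.minAreaRect(pts.astype(np.float32)*1000); print(r,cv2.boxPoints(r))
im=S["side"][0]
for nm,bx in(("scene",(240,190,70,55)),("side",(330,200,70,60))):
    x,y,w,h=bx; cv2.imwrite(f"pics/c_{nm}.png",cv2.resize(S[nm][0][y:y+h,x:x+w,::-1],None,fx=7,fy=7))
E
```

```text
[(array([389.95522388, 258.64179104]), np.int32(67))] [(array([285.52727273, 292.16363636]), np.int32(55))]
mark [0.45892389 0.1808132  0.08598039] 5.5311244964944847e-05
scene [array([0.409, 0.078]), array([0.602, 0.056]), array([0.636, 0.291]), array([0.433, 0.306])]
side [array([0.582, 0.063]), array([0.605, 0.286]), array([0.384, 0.327]), array([0.37 , 0.109])]
[[ 12   8  39  36 325]
 [  0  38   1   3   3]] [[33.07076923 24.28      ]
 [ 0.         39.        ]]
((466.96478271484375, -182.31765747070312), (55.891883850097656, 177.21478271484375), 71.15034484863281) [[ 374.0805  -180.13704]
 [ 541.7912  -237.39265]
 [ 559.84906 -184.49828]
 [ 392.13837 -127.24266]]
```

```bash
python3 - <<'E'
from h import *
im0,K,Rc,e,_=look("scene")
im=im0.astype(int)[195:238,250:300]
g=((im[:,:,0]>100)&(im.max(2)-im.min(2)<70)).astype(np.uint8)
n,l,s,c=cv2.connectedComponentsWithStats(g);i=1+s[1:,4].argmax();print(s[i],c[i]+[250,195])
ys,xs=np.nonzero(l==i)
pts=np.array([onz(K,Rc,e,x+250,y+195,.03)[:2] for x,y in zip(xs,ys)])
r=cv2.minAreaRect(pts.astype(np.float32)*1000); print(r,cv2.boxPoints(r))
for u in[(260,223),(270,232),(293,203)]:print(onz(K,Rc,e,*u,.03))
E
```

```text
[  7   3  39  37 372] [277.59677419 215.        ]
((448.656494140625, -179.21456909179688), (44.15764236450195, 148.5026397705078), 78.75132751464844) [[ 371.5247  -186.38522]
 [ 517.17456 -215.35327]
 [ 525.7883  -172.04391]
 [ 380.13843 -143.07587]]
[ 0.49952204 -0.21027456  0.03      ]
[ 0.51203396 -0.16764921  0.03      ]
[ 0.38987474 -0.16545529  0.03      ]
```

```bash
cat >> h.py <<'E'
def plan(p,yaw,n,slow=1):
    o=ctrl.get_obs(); Rt=quat(o["eef_rot"]); y0=np.arctan2(Rt[1,0],Rt[0,0])
    d=(np.array(p)-o["eef_pos"])*1000/n; dy=(np.radians(yaw)-y0+np.pi)%(2*np.pi)-np.pi; t=-dy/n
    print("yaw now",np.degrees(y0).round(2),"delta mm",(d*n).round(1),"turn",round(t*n,3))
    rows=[]
    for i in range(n):
        y=y0+dy*i/n; X=np.array([np.cos(y),np.sin(y),0]);Y=np.array([np.sin(y),-np.cos(y),0])
        rows+=[round(d@X,1),round(d@Y,1),round(-d[2],1),round(t,4)]
    print(rows)
E
python3 - <<'E'
from h import *
plan([.459,.181,.135],173.7,20)
E
```

```text
yaw now 22.62 delta mm [237.9 711.6 -96. ] turn -2.637
[np.float64(24.7), np.float64(-28.3), np.float64(4.8), np.float64(-0.1318), np.float64(28.2), np.float64(-24.8), np.float64(4.8), np.float64(-0.1318), np.float64(31.2), np.float64(-20.9), np.float64(4.8), np.float64(-0.1318), np.float64(33.7), np.float64(-16.6), np.float64(4.8), np.float64(-0.1318), np.float64(35.5), np.float64(-12.0), np.float64(4.8), np.float64(-0.1318), np.float64(36.8), np.float64(-7.2), np.float64(4.8), np.float64(-0.1318), np.float64(37.4), np.float64(-2.3), np.float64(4.8), np.float64(-0.1318), np.float64(37.4), np.float64(2.6), np.float64(4.8), np.float64(-0.1318), np.float64(36.8), np.float64(7.5), np.float64(4.8), np.float64(-0.1318), np.float64(35.5), np.float64(12.3), np.float64(4.8), np.float64(-0.1318), np.float64(33.5), np.float64(16.8), np.float64(4.8), np.float64(-0.1318), np.float64(31.0), np.float64(21.1), np.float64(4.8), np.float64(-0.1318), np.float64(28.0), np.float64(25.0), np.float64(4.8), np.float64(-0.1318), np.float64(24.5), np.float64(28.4), np.float64(4.8), np.float64(-0.1318), np.float64(20.5), np.float64(31.4), np.float64(4.8), np.float64(-0.1318), np.float64(16.2), np.float64(33.8), np.float64(4.8), np.float64(-0.1318), np.float64(11.6), np.float64(35.7), np.float64(4.8), np.float64(-0.1318), np.float64(6.8), np.float64(36.9), np.float64(4.8), np.float64(-0.1318), np.float64(1.9), np.float64(37.5), np.float64(4.8), np.float64(-0.1318), np.float64(-3.0), np.float64(37.4), np.float64(4.8), np.float64(-0.1318)]
```

Call:
{"op": "arm_command", "data": {
  "plan": [25, -28, 5, -0.132, 28, -25, 5, -0.132, 31, -21, 5, -0.132, 34, -17, 5, -0.132, 35.5, -12, 5, -0.132, 37, -7, 5, -0.132, 37.5, -2, 5, -0.132, 37.5, 2.5, 5, -0.132, 37, 7.5, 5, -0.132, 35.5, 12, 5, -0.132, 33.5, 17, 5, -0.132, 31, 21, 5, -0.132, 28, 25, 5, -0.132, 24.5, 28.5, 5, -0.132, 20.5, 31.5, 5, -0.132, 16, 34, 5, -0.132, 11.5, 35.5, 5, -0.132, 7, 37, 4, -0.132, 2, 37.5, 4, -0.132, -3, 37.5, 4, -0.132],
  "grip": 0
}}

```text
time_s: 2.3
eef_pos: [0.4588, 0.1839, 0.1342]
eef_rot: [0.0, 0.051, 0.999, -0.0]
wrist_force: [0.6, -0.3, 0.4]
opening: -0.001
```

```bash
python3 - <<'E'
from h import *
im,K,Rc,e,c=look("wrist","w1.png")
o=ctrl.get_obs();print(o["wrist_force"],o["eef_pos"],proj(K,Rc,e,[.4589,.1808,.088]))
plan([.459,.181,.100],173.7,1)
E
```

```text
[-2.38129162  1.13362571  1.1928599 ] [0.45982532 0.18789465 0.13399969] [314.26091756 264.99788482]
yaw now 174.66 delta mm [ -0.8  -6.9 -34. ] turn 0.017
[np.float64(0.2), np.float64(-6.9), np.float64(34.0), np.float64(0.0168)]
```

View pics/w1.png

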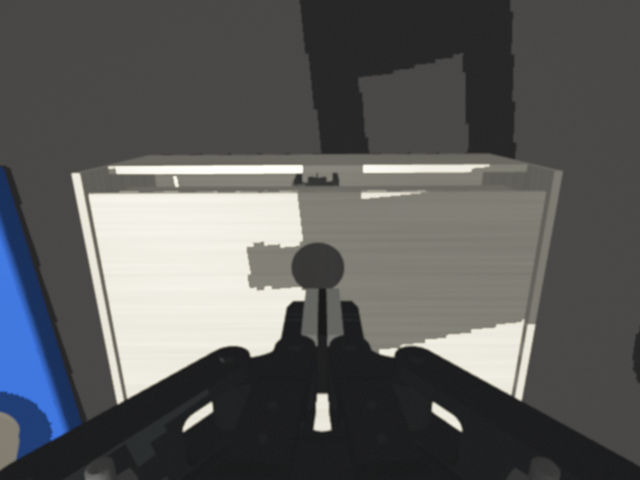

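The mark shows at (318,267), within 2 mm of the prediction, with the lid shut. Closing in on it.

Call:
{"op": "arm_command", "data": {
  "plan": [0, -3, 10, 0.008, 0, -3, 10, 0.008, 0, 0, 10, 0, 0, 0, 7, 0, 0, 0, 4, 0, 0, 0, 0, 0, 0, 0, 0, 0]
}}

```text
time_s: 3.05
eef_pos: [0.4581, 0.176, 0.0935]
eef_rot: [0.0, 0.062, 0.998, 0.0]
wrist_force: [0.1, -0.2, 0.2]
opening: 0.001
```

```bash
python3 - <<'E'
from h import *
for _ in range(3):
    o=ctrl.get_obs();print(o["time_s"],o["wrist_force"],o["eef_pos"])
    ctrl.camera("wrist")
plan([.460,.182,.0935],173.7,1)
E
```

```text
3.05 [ 0.09030794 -0.20516633  0.16116768] [0.45806138 0.176031   0.09349791]
3.1 [0.29483131 0.59958409 0.97183172] [0.45817478 0.1761555  0.09368127]
3.15 [ 0.62084561  0.60635491 -0.16266432] [0.45821682 0.17624611 0.09376784]
yaw now 172.96 delta mm [ 1.8  5.7 -0.3] turn -0.013
[np.float64(-1.1), np.float64(5.9), np.float64(0.3), np.float64(-0.0129)]
```

Call:
{"op": "arm_command", "data": {
  "plan": [-1, 6, 0, -0.013, 0, 0, 3, 0, 0, 0, 2, 0, 0, 0, 2, 0, 0, 0, 2, 0, 0, 0, 0, 0]
}}

```text
time_s: 3.8
eef_pos: [0.4596, 0.1823, 0.0844]
eef_rot: [0.0, 0.055, 0.998, 0.0]
wrist_force: [-1.5, 1.3, 5.5]
opening: 0.003
```

Call:
{"op": "arm_command", "data": {
  "plan": [0, 0, 0.8, 0, 0, 0, 0, 0]
}}

```text
time_s: 4.0
eef_pos: [0.4596, 0.1824, 0.0838]
eef_rot: [0.0, 0.055, 0.998, 0.0]
wrist_force: [-1.8, 0.8, 5.5]
opening: -0.002
```

Call:
{"op": "arm_command", "data": {
  "plan": [0, 0, 0.8, 0, 0, 0, 0, 0]
}}

```text
time_s: 4.2
eef_pos: [0.4596, 0.1824, 0.083]
eef_rot: [0.0, 0.055, 0.998, 0.0]
wrist_force: [-1.1, 1.1, 4.4]
opening: 0.004
```

Call:
{"op": "arm_command", "data": {
  "plan": [0, 0, 0.8, 0, 0, 0, 0, 0]
}}

```text
time_s: 4.4
eef_pos: [0.4596, 0.1824, 0.0822]
eef_rot: [0.0, 0.055, 0.998, 0.0]
wrist_force: [-1.7, 2.0, 5.5]
opening: 0.003
```

Call:
{"op": "arm_command", "data": {
  "plan": [0, 0, 0.8, 0, 0, 0, 0, 0]
}}

```text
time_s: 4.6
eef_pos: [0.4597, 0.1824, 0.0814]
eef_rot: [0.0, 0.055, 0.998, 0.0]
wrist_force: [-1.4, 1.6, 5.3]
opening: 0.001
```

Call:
{"op": "arm_command", "data": {
  "plan": [0, 0, 0.8, 0, 0, 0, 0, 0]
}}

```text
time_s: 4.8
eef_pos: [0.4597, 0.1824, 0.0806]
eef_rot: [0.0, 0.055, 0.998, 0.0]
wrist_force: [-2.1, -0.1, 4.9]
opening: -0.0
```

Call:
{"op": "arm_command", "data": {
  "plan": [0, 0, 0.8, 0, 0, 0, 0, 0]
}}

```text
time_s: 5.0
eef_pos: [0.4597, 0.1823, 0.0799]
eef_rot: [0.0, 0.055, 0.998, 0.0]
wrist_force: [-1.1, 1.5, 6.2]
opening: 0.004
```

Call:
{"op": "arm_command", "data": {
  "plan": [0, 0, 0.8, 0, 0, 0, 0, 0]
}}

```text
time_s: 5.2
eef_pos: [0.4597, 0.1823, 0.0791]
eef_rot: [0.0, 0.055, 0.998, 0.0]
wrist_force: [-1.8, 0.3, 5.3]
opening: -0.003
```

Call:
{"op": "arm_command", "data": {
  "plan": [0, 0, 0.8, 0, 0, 0, 0, 0]
}}

```text
time_s: 5.4
eef_pos: [0.4598, 0.1823, 0.0783]
eef_rot: [0.0, 0.055, 0.998, 0.0]
wrist_force: [-1.7, 0.7, 5.4]
opening: -0.002
```

Call:
{"op": "arm_command", "data": {
  "plan": [0, 0, 0.9, 0, 0, 0, 0, 0]
}}

```text
time_s: 5.6
eef_pos: [0.4599, 0.1823, 0.0774]
eef_rot: [0.0, 0.055, 0.998, 0.0]
wrist_force: [-1.5, 0.3, 5.7]
opening: -0.002
```

Call:
{"op": "arm_command", "data": {
  "plan": [0, 0, 0.9, 0, 0, 0, 0, 0]
}}

```text
time_s: 5.8
eef_pos: [0.4599, 0.1823, 0.0766]
eef_rot: [0.0, 0.055, 0.998, 0.0]
wrist_force: [-1.5, 1.0, 5.0]
opening: 0.003
```

Call:
{"op": "arm_command", "data": {
  "plan": [0, 0, 0.9, 0, 0, 0, 0, 0]
}}

```text
time_s: 6.0
eef_pos: [0.46, 0.1823, 0.0757]
eef_rot: [0.0, 0.055, 0.998, 0.0]
wrist_force: [-1.2, 0.9, 5.2]
opening: 0.005
```

Call:
{"op": "arm_command", "data": {
  "plan": [0, 0, 0.9, 0, 0, 0, 0, 0]
}}

```text
time_s: 6.2
eef_pos: [0.46, 0.1823, 0.0748]
eef_rot: [0.0, 0.055, 0.998, 0.0]
wrist_force: [-1.1, 0.9, 4.9]
opening: 0.001
```

Call:
{"op": "arm_command", "data": {
  "plan": [0, 0, 0.9, 0, 0, 0, 0, 0]
}}

```text
time_s: 6.4
eef_pos: [0.4601, 0.1823, 0.0739]
eef_rot: [0.001, 0.055, 0.998, 0.0]
wrist_force: [-1.4, 1.9, 5.8]
opening: 0.003
```

Call:
{"op": "arm_command", "data": {
  "plan": [0, 0, 0.9, 0, 0, 0, 0, 0]
}}

```text
time_s: 6.6
eef_pos: [0.4601, 0.1823, 0.073]
eef_rot: [0.001, 0.055, 0.998, 0.0]
wrist_force: [-1.2, 0.3, 5.1]
opening: -0.001
```

Call:
{"op": "arm_command", "data": {
  "plan": [0, 0, 0.9, 0, 0, 0, 0, 0]
}}

```text
time_s: 6.8
eef_pos: [0.4603, 0.1823, 0.0723]
eef_rot: [0.001, 0.055, 0.998, 0.0]
wrist_force: [-1.0, 0.8, 6.8]
opening: 0.003
```

Call:
{"op": "arm_command", "data": {
  "plan": [0, 0, 0.4, 0, 0, 0, 0, 0]
}}

```text
time_s: 7.0
eef_pos: [0.4603, 0.1823, 0.0721]
eef_rot: [0.001, 0.055, 0.998, 0.0]
wrist_force: [-1.5, 1.1, 7.2]
opening: -0.001
```

Call:
{"op": "arm_command", "data": {
  "plan": [0, 0, 0.5, 0, 0, 0, 0, 0]
}}

```text
time_s: 7.2
eef_pos: [0.4603, 0.1823, 0.0717]
eef_rot: [0.001, 0.055, 0.998, 0.0]
wrist_force: [-1.6, -0.2, 9.3]
opening: 0.001
```

Call:
{"op": "arm_command", "data": {
  "plan": [0, 0, 0.2, 0, 0, 0, 0, 0, 0, 0, -10, 0, 5, 0, -25, 0, 20, 0, -40, 0, 30, 0, -40, 0, 30, 0, -40, 0, 30, 0, -30, 0, 25, 0, -20, 0, 0, 0, 0, 0]
}}

```text
time_s: 8.2
eef_pos: [0.3197, 0.1981, 0.2787]
eef_rot: [0.003, 0.054, 0.999, 0.001]
wrist_force: [-0.4, 0.3, -0.6]
opening: -0.001
```

```bash
python3 - <<'E'
from h import *
plan([.375,-.165,.20],168.8,11)
im,K,Rc,e,c=look("side","s2.png")
E
```

```text
yaw now 173.81 delta mm [  55.3 -363.1  -78.7] turn 0.087
[np.float64(-8.6), np.float64(-32.3), np.float64(7.2), np.float64(0.0079), np.float64(-8.8), np.float64(-32.2), np.float64(7.2), np.float64(0.0079), np.float64(-9.1), np.float64(-32.1), np.float64(7.2), np.float64(0.0079), np.float64(-9.3), np.float64(-32.1), np.float64(7.2), np.float64(0.0079), np.float64(-9.6), np.float64(-32.0), np.float64(7.2), np.float64(0.0079), np.float64(-9.8), np.float64(-31.9), np.float64(7.2), np.float64(0.0079), np.float64(-10.1), np.float64(-31.8), np.float64(7.2), np.float64(0.0079), np.float64(-10.3), np.float64(-31.8), np.float64(7.2), np.float64(0.0079), np.float64(-10.6), np.float64(-31.7), np.float64(7.2), np.float64(0.0079), np.float64(-10.8), np.float64(-31.6), np.float64(7.2), np.float64(0.0079), np.float64(-11.1), np.float64(-31.5), np.float64(7.2), np.float64(0.0079)]
```

Call:
{"op": "arm_command", "data": {
  "plan": [-8.5, -32, 7, 0.008, -9, -32, 7, 0.008, -9, -32, 7, 0.008, -9.5, -32, 7, 0.008, -9.5, -32, 7, 0.008, -10, -32, 7, 0.008, -10, -32, 7, 0.008, -10.5, -32, 7, 0.008, -10.5, -32, 7, 0.008, -11, -32, 7, 0.008, -11, -32, 8, 0.008, 0, 0, 0, 0, 0, 0, 0, 0, 0, 0, 0, 0],
  "grip": 0.8
}}

```text
time_s: 9.65
eef_pos: [0.3746, -0.1663, 0.1967]
eef_rot: [-0.001, 0.099, 0.995, 0.001]
wrist_force: [-0.1, 0.1, 0.3]
opening: 0.799
```

```bash
python3 - <<'E'
from h import *
a,K,Rc,e,c=look("scene","s3.png"); b,K,Rc,e,c=look("wrist","w3.png")
print(ctrl.get_obs()["eef_pos"],proj(K,Rc,e,[.449,-.179,.027]))
cv2.imwrite("pics/m3.png",np.hstack([cv2.resize(a,(400,300)),cv2.resize(b,(400,300))])[:,:,::-1])
E
```

```text
[ 0.37500359 -0.16610441  0.19733277] [322.76098684 291.47392394]
```

View pics/m3.png

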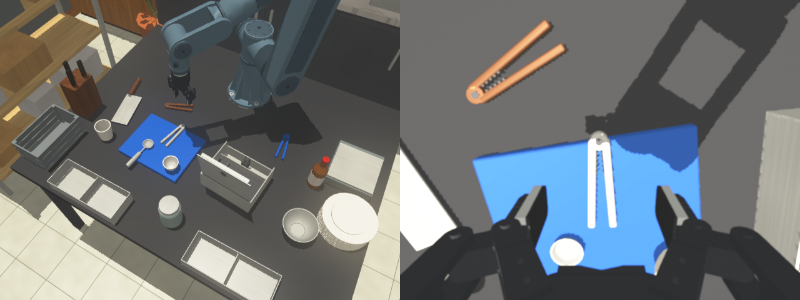

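The lid stands open (left half). In the wrist view (right half) the cracker lies straight between the fingers: hinge at about (317,219) full-scale, bar ends at (309,365) and (341,365).

```bash
cat > cr.py <<'E'
from h import *
def crack(z=.034):
    im,K,Rc,e,c=look("wrist")
    a=im.astype(int); x0,x1,y0,y1=270,370,190,390
    s=a[y0:y1,x0:x1]; g=((s[:,:,0]>120)&(s[:,:,2]-s[:,:,0]<60)).astype(np.uint8)
    n,l,st,ce=cv2.connectedComponentsWithStats(g);i=1+st[1:,4].argmax();print(st[i])
    ys,xs=np.nonzero(l==i)
    pts=np.array([onz(K,Rc,e,x+x0,y+y0,z)[:2] for x,y in zip(xs,ys)],np.float32)*1000
    r=cv2.minAreaRect(pts); print("z",z,r)
    v=xs[np.argsort(ys)[:20]]
    top=np.array([x0+v.mean(),y0+ys.min()]); ends=[x0+xs[ys>ys.max()-4].mean(),y0+ys.max()]
    print("hinge,end px",top,ends, onz(K,Rc,e,*top,z),onz(K,Rc,e,*ends,z)); 
    return (top,ends,K,Rc,e)
E
python3 - <<'E'
from cr import *
import pickle
pickle.dump(crack(),open("a.pkl","wb"))
plan([.42,-.175,.15],168.8,2)
E
```

```text
[  30   19   47  156 4267]
z 0.034 ((445.5205078125, -180.50537109375), (42.7231559753418, 147.76174926757812), 80.76346588134766)
hinge,end px [316.65 209.  ] [np.float64(319.8636363636364), np.int64(364)] [ 0.37257384 -0.16890949  0.034     ] [ 0.51829896 -0.1954858   0.034     ]
yaw now 168.75 delta mm [ 44.8  -8.8 -47.6] turn -0.001
[np.float64(-22.9), np.float64(0.0), np.float64(23.8), np.float64(-0.0005), np.float64(-22.9), np.float64(0.0), np.float64(23.8), np.float64(-0.0005)]
```

Call:
{"op": "arm_command", "data": {
  "plan": [-5, 0, 25, 0, -5, 1, 25, -0.01, 0, 0, 0, 0, 0, 0, 0, 0]
}}

```text
time_s: 10.2
eef_pos: [0.385, -0.1673, 0.1478]
eef_rot: [-0.0, 0.093, 0.996, 0.0]
wrist_force: [-0.1, -0.1, 0.3]
opening: 0.8
```

```bash
python3 - <<'E'
from cr import *
import pickle
A=pickle.load(open("a.pkl","rb")); B=crack()
for k in (0,1):
    d1=ray(A[2],A[3],*A[k]);d2=ray(B[2],B[3],*B[k])
    s=np.linalg.lstsq(np.c_[d1,-d2],B[4]-A[4],rcond=None)[0]
    print((A[4]+s[0]*d1+B[4]+s[1]*d2)/2, A[4]+s[0]*d1-B[4]-s[1]*d2)
plan([.446,-.1815,.08],169.2,3)
plan([.446,-.1815,.025],169.2,1)
E
```

```text
[  24   21   54  179 5683]
z 0.034 ((444.57373046875, -178.6025390625), (42.28947830200195, 146.10008239746094), 79.29203033447266)
hinge,end px [314.8 211. ] [np.float64(320.3761467889908), np.int64(389)] [ 0.37209291 -0.16874675  0.034     ] [ 0.51633302 -0.192274    0.034     ]
[ 0.39211573 -0.17405827 -0.05000487] [9.26280967e-05 1.24523133e-04 1.40602281e-05]
[ 0.5344452  -0.19731917  0.01128693] [-0.00027243 -0.00298726  0.00024688]
yaw now 169.28 delta mm [ 60.6 -13.7 -68.5] turn 0.001
[np.float64(-20.7), np.float64(-0.7), np.float64(22.8), np.float64(0.0005), np.float64(-20.7), np.float64(-0.7), np.float64(22.8), np.float64(0.0005), np.float64(-20.7), np.float64(-0.7), np.float64(22.8), np.float64(0.0005)]
yaw now 169.28 delta mm [  60.6  -13.7 -123.5] turn 0.001
[np.float64(-62.0), np.float64(-2.2), np.float64(123.5), np.float64(0.0014)]
```

Call:
{"op": "arm_command", "data": {
  "plan": [-20, -0.5, 23, 0, -20, -0.5, 23, 0, -21, -1, 23, -0.01, 0, 0, 0, 0, 0, 0, 0, 0],
  "grip": 0.68
}}

```text
time_s: 10.75
eef_pos: [0.4447, -0.1813, 0.0793]
eef_rot: [-0.0, 0.089, 0.996, -0.0]
wrist_force: [0.8, 1.3, 0.6]
opening: 0.684
```

```bash
python3 - <<'E'
from h import *
_,K,Rc,e,c=look("scene")
print("ramekin",onz(K,Rc,e,273,258,.06),"spoon bowl",onz(K,Rc,e,237,230,.025),"spoon handle",onz(K,Rc,e,207,264,.025))
print(ctrl.get_obs()["eef_pos"]); look("wrist","w4.png")
plan([.445,-.181,.020],170,1)
E
```

```text
ramekin [ 0.59673321 -0.09986339  0.06      ] spoon bowl [ 0.55028738 -0.25680414  0.025     ] spoon handle [ 0.68625    -0.26300864  0.025     ]
[ 0.44476832 -0.18145274  0.07986155]
yaw now 169.81 delta mm [  0.1   0.6 -60.2] turn -0.003
[np.float64(0.0), np.float64(0.6), np.float64(60.2), np.float64(-0.0033)]
```

View pics/w4.png

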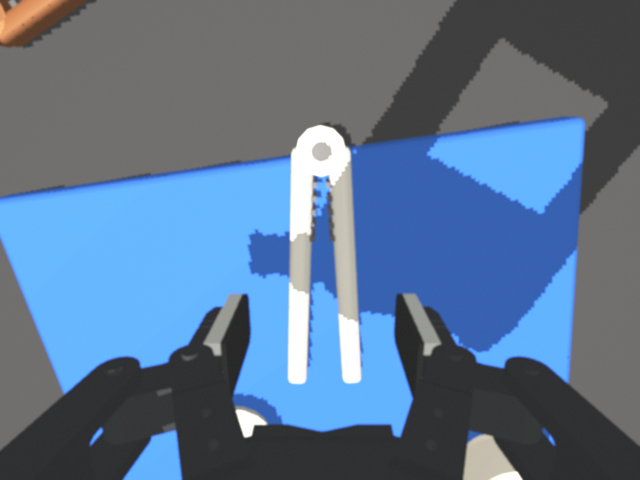

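The cracker is centred between the fingers (bars at 300 and 347, fingers at 245 and 398), with nothing nearby. Descending and closing.

Call:
{"op": "arm_command", "data": {
  "plan": [0, 0.5, 20, 0, 0, 0, 20, 0, 0, 0, 12, 0, 0, 0, 7, 0, 0, 0, 0, 0, 0, 0, 0, 0]
}}

```text
time_s: 11.45
eef_pos: [0.4451, -0.1811, 0.0203]
eef_rot: [0.0, 0.089, 0.996, -0.0]
wrist_force: [0.8, 0.0, -0.1]
opening: 0.682
```

Call:
{"op": "arm_command", "data": {
  "plan": [0, 0, 0, 0, 0, 0, 0, 0, 0, 0, 0, 0, 0, 0, 0, 0, 0, 0, 0, 0, 0, 0, 0, 0, 0, 0, 0, 0],
  "grip": 0.2
}}

```text
time_s: 12.15
eef_pos: [0.4454, -0.1814, 0.0207]
eef_rot: [0.001, 0.089, 0.996, -0.001]
wrist_force: [-3.3, 0.9, 6.7]
opening: 0.392
```

Call:
{"op": "arm_command", "data": {
  "plan": [0, 0, -5, 0, 0, 0, -20, 0, 0, 0, -35, 0, 0, 0, -40, 0, 0, 0, -40, 0, 0, 0, 0, 0]
}}

```text
time_s: 12.75
eef_pos: [0.448, -0.183, 0.1657]
eef_rot: [0.005, 0.089, 0.996, -0.003]
wrist_force: [-0.2, 0.1, -1.1]
opening: 0.4
```

```bash
python3 - <<'E'
from h import *
o=ctrl.get_obs();print(o["wrist_force"],o["opening"],o["eef_pos"])
plan([.520,.1755,.175],83.7,14)
E
```

```text
[-0.18563255  0.11001635 -1.11294629] 0.400270402929941 [ 0.44802585 -0.18296903  0.16570257]
yaw now 169.83 delta mm [ 72.  358.5   9.3] turn 1.503
[np.float64(-0.5), np.float64(26.1), np.float64(-0.7), np.float64(0.1074), np.float64(2.3), np.float64(26.0), np.float64(-0.7), np.float64(0.1074), np.float64(5.0), np.float64(25.6), np.float64(-0.7), np.float64(0.1074), np.float64(7.8), np.float64(24.9), np.float64(-0.7), np.float64(0.1074), np.float64(10.4), np.float64(24.0), np.float64(-0.7), np.float64(0.1074), np.float64(12.9), np.float64(22.7), np.float64(-0.7), np.float64(0.1074), np.float64(15.3), np.float64(21.2), np.float64(-0.7), np.float64(0.1074), np.float64(17.4), np.float64(19.4), np.float64(-0.7), np.float64(0.1074), np.float64(19.4), np.float64(17.5), np.float64(-0.7), np.float64(0.1074), np.float64(21.2), np.float64(15.3), np.float64(-0.7), np.float64(0.1074), np.float64(22.7), np.float64(12.9), np.float64(-0.7), np.float64(0.1074), np.float64(23.9), np.float64(10.4), np.float64(-0.7), np.float64(0.1074), np.float64(24.9), np.float64(7.8), np.float64(-0.7), np.float64(0.1074), np.float64(25.6), np.float64(5.1), np.float64(-0.7), np.float64(0.1074)]
```

Call:
{"op": "arm_command", "data": {
  "plan": [-0.5, 26, -1, 0.107, 2.5, 26, -1, 0.107, 5, 25.5, -1, 0.107, 8, 25, -1, 0.107, 10.5, 24, -1, 0.107, 13, 22.5, -1, 0.107, 15.5, 21, -1, 0.107, 17.5, 19.5, -1, 0.107, 19.5, 17.5, 0, 0.107, 21, 15.5, 0, 0.107, 22.5, 13, 0, 0.107, 24, 10.5, 0, 0.107, 25, 8, 0, 0.107, 25.5, 5, 0, 0.107, 0, 0, 0, 0, 0, 0, 0, 0, 0, 0, 0, 0]
}}

```text
time_s: 14.45
eef_pos: [0.5149, 0.1772, 0.167]
eef_rot: [-0.0, 0.743, 0.669, -0.001]
wrist_force: [0.8, -0.6, -1.0]
opening: 0.395
```

```bash
python3 - <<'E'
from h import *
o=ctrl.get_obs();print(o["wrist_force"],o["opening"],o["eef_pos"])
im,K,Rc,e,_=look("wrist","w5.png"); b=look("scene","s5.png"); 
y=np.radians(-6.3); ax=np.array([np.cos(y),np.sin(y),0]);ay=np.array([-np.sin(y),np.cos(y),0]);c=np.array([.5097,.1765,0])
# project expected box rim to the wrist & scene pictures
w=im.copy();s=b[0].copy()
for img,C in((w,(K,Rc,e)),(s,b[1:4])):
    for bx,by in((-45,-116),(-45,116),(96,-116),(96,116)):
        p=proj(*C,c+ax*bx/1e3+ay*by/1e3+[0,0,.013]); cv2.circle(img,tuple(int(v) for v in p),4,(255,0,0),1) if np.all(np.abs(p)<2000) else 0
cv2.imwrite("pics/m5.png",np.hstack([cv2.resize(w,(400,300)),s[200:350,280:480][:,:].repeat(2,0).repeat(2,1)])[:,:,::-1])
plan([.520,.1755,.175],83.7,1)
E
```

```text
[ 0.76731708 -0.6266483  -0.96611605] 0.39470560625712064 [0.5149371  0.17723493 0.16695769]
yaw now 83.96 delta mm [ 4.8 -1.5  7.7] turn 0.005
[np.float64(-1.0), np.float64(4.9), np.float64(-7.7), np.float64(0.0046)]
```

View pics/m5.png

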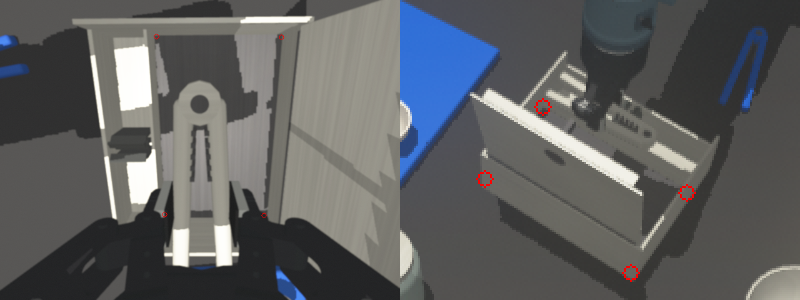

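The red dots (projected corners of the clear floor) sit on the box's inner floor. The cracker is held along the box's y, hinge end at (200,100) in the left half. Lowering it in.

Call:
{"op": "arm_command", "data": {
  "plan": [-1, 4, 15, 0.003, 0, 0, 25, 0, 0, 0, 25, 0, 0, 0, 25, 0, 0, 0, 20, 0, 0, 0, 15, 0, 0, 0, 10, 0, 0, 0, 7, 0, 0, 0, 0, 0, 0, 0, 0, 0]
}}

```text
time_s: 15.55
eef_pos: [0.5199, 0.1766, 0.0261]
eef_rot: [0.0, 0.744, 0.668, 0.0]
wrist_force: [0.8, 0.5, -0.5]
opening: 0.393
```

Call:
{"op": "arm_command", "data": {
  "plan": [0, 0, 2, 0, 0, 0, 2, 0, 0, 0, 2, 0, 0, 0, 1, 0, 0, 0, 0, 0]
}}

```text
time_s: 16.05
eef_pos: [0.5198, 0.1766, 0.0207]
eef_rot: [0.0, 0.744, 0.668, 0.0]
wrist_force: [-7.0, -2.1, 17.3]
opening: 0.397
```

Call:
{"op": "arm_command", "data": {
  "plan": [0, 0, -1.5, 0, 0, 0, 0, 0]
}}

```text
time_s: 16.25
eef_pos: [0.5198, 0.1766, 0.0207]
eef_rot: [0.0, 0.744, 0.668, 0.001]
wrist_force: [-2.3, -0.2, 5.7]
opening: 0.395
```

Call:
{"op": "arm_command", "data": {
  "plan": [0, 0, 0, 0, 0, 0, 0, 0, 0, 0, 0, 0, 0, 0, 0, 0, 0, 0, 0, 0],
  "grip": 0.6
}}

```text
time_s: 16.75
eef_pos: [0.5192, 0.1764, 0.0198]
eef_rot: [-0.0, 0.744, 0.668, -0.0]
wrist_force: [0.7, 0.3, 0.5]
opening: 0.601
```

Call:
{"op": "arm_command", "data": {
  "plan": [0, 0, -5, 0, 0, 0, -20, 0, 0, 0, -30, 0, 0, 0, -40, 0, 0, 0, -40, 0, 0, 0, 0, 0]
}}

```text
time_s: 17.35
eef_pos: [0.5234, 0.1771, 0.1618]
eef_rot: [0.003, 0.744, 0.668, 0.005]
wrist_force: [0.8, -0.5, 0.1]
opening: 0.601
```

```bash
python3 - <<'E'
from h import *
o=ctrl.get_obs();print(o["wrist_force"],o["opening"],o["eef_pos"])
im,K,Rc,e,_=look("wrist","w6.png")
plan([.520,.1755,.36],83.7,4)
E
```

```text
[ 0.82367181 -0.52338847  0.11330918] 0.6007262574255011 [0.52344078 0.17709105 0.16184405]
yaw now 83.82 delta mm [ -1.8  -1.3 201.1] turn 0.002
[np.float64(-0.4), np.float64(-0.4), np.float64(-50.3), np.float64(0.0005), np.float64(-0.4), np.float64(-0.4), np.float64(-50.3), np.float64(0.0005), np.float64(-0.4), np.float64(-0.4), np.float64(-50.3), np.float64(0.0005), np.float64(-0.4), np.float64(-0.4), np.float64(-50.3), np.float64(0.0005)]
```

View pics/w6.png

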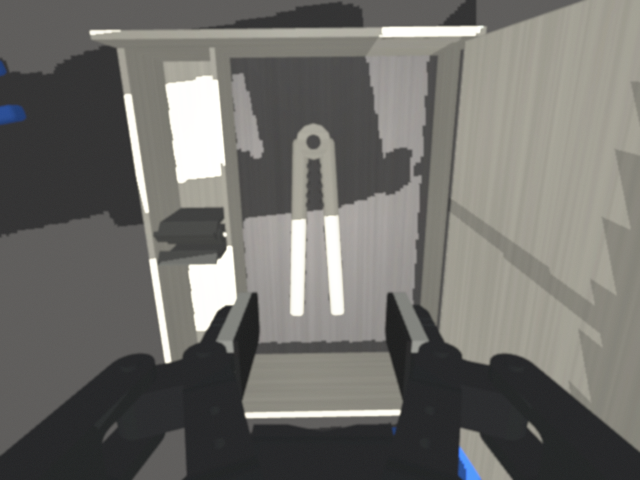

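The cracker lies flat mid-floor (hinge at 313,140; bar ends at y≈312), clear of the walls and bulkhead. Next, over and behind the lid.

Call:
{"op": "arm_command", "data": {
  "plan": [0, 0, -25, 0, 0, 0, -40, 0, 0, 0, -45, 0, 0, 0, -40, 0, 0, 0, -25, 0, 0, 0, 0, 0]
}}

```text
time_s: 18.0
eef_pos: [0.5208, 0.1767, 0.3337]
eef_rot: [0.002, 0.744, 0.668, 0.003]
wrist_force: [0.4, 0.1, -0.2]
opening: 0.597
```

Call:
{"op": "arm_command", "data": {
  "plan": [0, 20, 0, 0, 0, 35, 0, 0, 0, 40, 0, 0, 0, 40, 0, 0, 0, 21, 0, 0, 0, 0, 0, 0],
  "grip": 0
}}

```text
time_s: 18.6
eef_pos: [0.6755, 0.1585, 0.3254]
eef_rot: [-0.002, 0.745, 0.667, -0.002]
wrist_force: [-1.1, 0.2, -0.4]
opening: -0.003
```

```bash
cat > lid.py <<'E'
from h import *
Y0=np.radians(-6.3); AX=np.array([np.cos(Y0),np.sin(Y0)]);C=np.array([.5097,.1765]); AY=np.array([-AX[1],AX[0]])
def box():
    o=ctrl.get_obs(); d=o["eef_pos"][:2]-C; return np.array([d@AX,d@AY,o["eef_pos"][2]])*1000
def T(th,r=157,f=15): return np.array([92-r*np.cos(th)+2*np.sin(th)+f, 86+r*np.sin(th)+2*np.cos(th)])
E
python3 - <<'E'
from lid import *
o=ctrl.get_obs();print(o["wrist_force"],o["opening"],o["eef_pos"],box())
th=np.radians(np.arange(90,-1,-2.25)); p=np.array([T(t) for t in th]); print(p[0]); d=np.diff(p,axis=0).round(1)
print([(x,-z) for x,z in d.tolist()])
E
```

```text
[-1.11786645  0.16246706 -0.43257031] -0.002876341661460353 [0.67551349 0.158489   0.32538274] [1.66788559e+02 2.93198019e-01 3.25382742e+02]
[109. 243.]
[(-6.2, 0.0), (-6.2, 0.3), (-6.1, 0.5), (-6.1, 0.8), (-6.1, 1.0), (-6.0, 1.2), (-6.0, 1.5), (-5.9, 1.7), (-5.9, 1.9), (-5.8, 2.2), (-5.7, 2.4), (-5.6, 2.6), (-5.5, 2.8), (-5.4, 3.0), (-5.2, 3.3), (-5.1, 3.5), (-5.0, 3.7), (-4.8, 3.9), (-4.7, 4.0), (-4.5, 4.2), (-4.3, 4.4), (-4.2, 4.6), (-4.0, 4.7), (-3.8, 4.9), (-3.6, 5.0), (-3.4, 5.1), (-3.2, 5.3), (-3.0, 5.4), (-2.8, 5.5), (-2.5, 5.6), (-2.3, 5.7), (-2.1, 5.8), (-1.9, 5.9), (-1.6, 5.9), (-1.4, 6.0), (-1.2, 6.1), (-0.9, 6.1), (-0.7, 6.1), (-0.4, 6.1), (-0.2, 6.2)]
```

Call:
{"op": "arm_command", "data": {
  "plan": [0, 0, 20, 0, 0, 0, 25, 0, 0, 0, 25, 0, 0, 0, 12, 0, 0, -8, 0, 0, 0, -8, 0, 0, 0, -8, 0, 0, 0, -7, 0, 0, 0, -7, 0, 0, 0, -7, 0, 0, 0, -7, 0, 0, 0, -6, 0, 0]
}}

```text
time_s: 19.8
eef_pos: [0.6162, 0.1659, 0.2482]
eef_rot: [0.0, 0.744, 0.668, 0.0]
wrist_force: [1.7, 0.7, 1.4]
opening: 0.002
```

Call:
{"op": "arm_command", "data": {
  "plan": [0, -6, 0, 0, 0, -6, 0.3, 0, 0, -6, 0.5, 0, 0, -6, 0.8, 0, 0, -6, 1, 0, 0, -6, 1.2, 0, 0, -6, 1.5, 0]
}}

```text
time_s: 20.5
eef_pos: [0.5745, 0.1705, 0.2427]
eef_rot: [0.0, 0.744, 0.668, 0.0]
wrist_force: [2.8, -1.7, 2.7]
opening: -0.004
```

Call:
{"op": "arm_command", "data": {
  "plan": [0, -6, 2, 0, 0, -6, 2.2, 0, 0, -6, 2.5, 0, 0, -5.7, 2.7, 0, 0, -5.6, 2.9, 0, 0, -5.5, 3.1, 0, 0, -5.4, 3.3, 0, 0, -5.2, 3.5, 0, 0, -5.1, 3.7, 0, 0, -5, 4, 0, 0, -4.8, 4.1, 0, 0, -4.7, 4.2, 0, 0, -4.5, 4.4, 0, 0, -4.3, 4.6, 0]
}}

```text
time_s: 21.9
eef_pos: [0.5012, 0.1784, 0.1952]
eef_rot: [-0.0, 0.744, 0.668, -0.0]
wrist_force: [0.2, 0.3, 4.8]
opening: -0.003
```

```bash
python3 - <<'E'
from lid import *
b=box(); print(b,ctrl.get_obs()["wrist_force"]); print(np.degrees(np.arctan2(b[2]-88,107-b[0])),np.hypot(b[2]-88,107-b[0]))
im=look("side")[0]; cv2.imwrite("pics/s7.png",im[150:400,120:420,::-1].repeat(2,0).repeat(2,1))
E
```

```text
[ -8.64662796   0.99286115 195.18066579] [0.21711548 0.33842206 4.77295113]
42.824186169061974 157.67637006219942
```

View pics/s7.png

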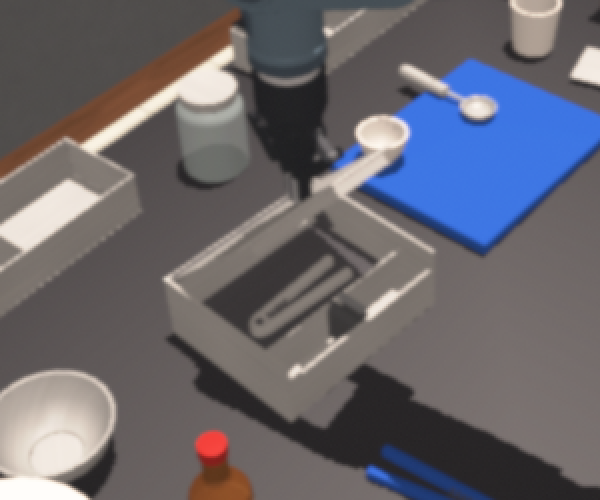

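The lid is pushed half shut by the fingers at about (300,190); the cracker lies inside the box at about (305,295). Continuing along the arc.

Call:
{"op": "arm_command", "data": {
  "plan": [0, -4.2, 4.6, 0, 0, -4, 4.7, 0, 0, -3.8, 4.9, 0, 0, -3.6, 5, 0, 0, -3.4, 5.1, 0, 0, -3.2, 5.3, 0, 0, -3, 5.4, 0, 0, -2.8, 5.5, 0, 0, -2.5, 5.6, 0, 0, -2.3, 5.7, 0, 0, -2.1, 5.8, 0, 0, -1.9, 5.9, 0, 0, -1.6, 5.9, 0, 0, -1.4, 6, 0, 0, -1, 6, 0, 0, -1, 6, 0, 0, -0.7, 5, 0, 0, 0, 0, 0]
}}

```text
time_s: 23.75
eef_pos: [0.4583, 0.183, 0.102]
eef_rot: [-0.001, 0.744, 0.668, -0.001]
wrist_force: [-2.2, 0.3, 4.8]
opening: 0.002
```

```bash
python3 - <<'E'
from lid import *
b=box(); print(b,ctrl.get_obs()["wrist_force"])
E
```

```text
[-51.83679221   0.81154503 102.00184902] [-2.22998409  0.25651822  4.80775247]
```

Call:
{"op": "arm_command", "data": {
  "plan": [0, 0.5, 3, 0, 0, 0.5, 3, 0, 0, 0, 3, 0, 0, 0, 3, 0, 0, 0, 2.5, 0, 0, 0, 2, 0, 0, 0, 0, 0]
}}

```text
time_s: 24.45
eef_pos: [0.4594, 0.183, 0.0862]
eef_rot: [-0.001, 0.744, 0.668, -0.001]
wrist_force: [-3.6, 0.7, 4.4]
opening: 0.003
```

Call:
{"op": "arm_command", "data": {
  "plan": [0, 0, 0.8, 0, 0, 0, 0, 0]
}}

```text
time_s: 24.65
eef_pos: [0.4594, 0.183, 0.0855]
eef_rot: [-0.001, 0.744, 0.668, -0.001]
wrist_force: [-4.0, -0.3, 5.3]
opening: -0.003
```

Call:
{"op": "arm_command", "data": {
  "plan": [0, -0.3, 0.9, 0, 0, 0, 0, 0]
}}

```text
time_s: 24.85
eef_pos: [0.4594, 0.183, 0.0848]
eef_rot: [-0.0, 0.744, 0.668, -0.0]
wrist_force: [-2.9, -0.4, 4.7]
opening: -0.001
```

Call:
{"op": "arm_command", "data": {
  "plan": [0, -0.1, 0.9, 0, 0, 0, 0, 0]
}}

```text
time_s: 25.05
eef_pos: [0.4594, 0.183, 0.0839]
eef_rot: [-0.0, 0.744, 0.668, -0.0]
wrist_force: [-2.9, -0.2, 4.9]
opening: 0.004
```

Call:
{"op": "arm_command", "data": {
  "plan": [0, 0, 0.9, 0, 0, 0, 0, 0]
}}

```text
time_s: 25.25
eef_pos: [0.4594, 0.183, 0.083]
eef_rot: [-0.0, 0.744, 0.668, -0.0]
wrist_force: [-2.8, 0.0, 5.4]
opening: 0.001
```

Call:
{"op": "arm_command", "data": {
  "plan": [0, 0, 0.9, 0, 0, 0, 0, 0]
}}

```text
time_s: 25.45
eef_pos: [0.4595, 0.183, 0.0822]
eef_rot: [-0.0, 0.744, 0.668, -0.0]
wrist_force: [-2.0, -0.1, 4.7]
opening: -0.0
```

Call:
{"op": "arm_command", "data": {
  "plan": [0, 0, 0.9, 0, 0, 0, 0, 0]
}}

```text
time_s: 25.65
eef_pos: [0.4595, 0.183, 0.0812]
eef_rot: [-0.0, 0.744, 0.668, -0.0]
wrist_force: [-2.8, 0.5, 5.3]
opening: 0.002
```

Call:
{"op": "arm_command", "data": {
  "plan": [0, 0, 0.9, 0, 0, 0, 0, 0]
}}

```text
time_s: 25.85
eef_pos: [0.4596, 0.1829, 0.0804]
eef_rot: [-0.0, 0.744, 0.668, -0.0]
wrist_force: [-2.1, 0.8, 5.3]
opening: 0.001
```

Call:
{"op": "arm_command", "data": {
  "plan": [0, 0, 0.9, 0, 0, 0, 0, 0]
}}

```text
time_s: 26.05
eef_pos: [0.4596, 0.183, 0.0795]
eef_rot: [-0.0, 0.744, 0.668, -0.0]
wrist_force: [-2.8, -0.5, 5.4]
opening: 0.001
```

Call:
{"op": "arm_command", "data": {
  "plan": [0, 0, 0.9, 0, 0, 0, 0, 0]
}}

```text
time_s: 26.25
eef_pos: [0.4596, 0.183, 0.0786]
eef_rot: [-0.0, 0.744, 0.668, -0.0]
wrist_force: [-3.4, 0.3, 5.5]
opening: -0.002
```

Call:
{"op": "arm_command", "data": {
  "plan": [0, 0, 0.9, 0, 0, 0, 0, 0]
}}

```text
time_s: 26.45
eef_pos: [0.4597, 0.183, 0.0778]
eef_rot: [-0.0, 0.744, 0.668, -0.0]
wrist_force: [-2.0, 0.6, 6.3]
opening: -0.0
```

Call:
{"op": "arm_command", "data": {
  "plan": [0, 0, 0.5, 0, 0, 0, 0, 0]
}}

```text
time_s: 26.65
eef_pos: [0.4597, 0.183, 0.0774]
eef_rot: [-0.0, 0.744, 0.668, -0.0]
wrist_force: [-2.1, 0.5, 5.9]
opening: -0.002
```

Call:
{"op": "arm_command", "data": {
  "plan": [0, 0, 0.9, 0, 0, 0, 0, 0]
}}

```text
time_s: 26.85
eef_pos: [0.4598, 0.183, 0.0767]
eef_rot: [-0.0, 0.744, 0.668, -0.0]
wrist_force: [-2.8, -0.3, 8.5]
opening: 0.001
```

The stop is felt at 8.5 N. A touch more, then release straight up.

Call:
{"op": "arm_command", "data": {
  "plan": [0, 0, 0.3, 0, 0, 0, 0, 0]
}}

```text
time_s: 27.05
eef_pos: [0.4598, 0.183, 0.0765]
eef_rot: [-0.0, 0.744, 0.668, -0.0]
wrist_force: [-3.3, -0.3, 8.9]
opening: -0.003
```

Call:
{"op": "arm_command", "data": {
  "plan": [0, 0, -4, 0, 0, 0, -6, 0, 0, 0, -15, 0, 0, 0, -30, 0, 0, 0, -40, 0, 0, 0, -40, 0, 0, 0, -40, 0, 0, 0, 0, 0, 0, 0, 0, 0]
}}

```text
time_s: 27.95
eef_pos: [0.4604, 0.1829, 0.2518]
eef_rot: [0.001, 0.744, 0.668, 0.001]
wrist_force: [-0.6, 0.6, -0.1]
opening: 0.001
```

```bash
python3 - <<'E'
from lid import *
print(ctrl.get_obs()["wrist_force"],box())
im,K,Rc,e,_=look("wrist"); b=look("side")[0]; s=look("scene")[0]
print("mark expected",proj(K,Rc,e,[.460,.182,.088]))
cv2.imwrite("pics/m8.png",np.hstack([cv2.resize(im,(400,300)),cv2.resize(b[170:395,170:400],(400,300))])[:,:,::-1])
s0=cv2.imread("pics/scene0.png")[:,:,::-1]
m=(cv2.absdiff(s,s0.copy()).max(2)>50).astype(np.uint8); m=cv2.morphologyEx(m,cv2.MORPH_OPEN,np.ones((3,3)))
n,l,st,c=cv2.connectedComponentsWithStats(m); print(st[1:][st[1:,4]>30])
E
```

```text
[-0.64464425  0.61407704 -0.11857603] [-49.67625206   0.96145596 251.81556193]
mark expected [319.95144474 214.31591477]
[[ 425    0   62   43 1808]
 [ 502    0   47   15  451]
 [ 408   21   10   31  183]
 [ 215   27    6   19   90]
 [ 208   31    6   18   75]
 [ 198   33    5   11   40]
 [ 435   39   38   95 1091]
 [ 381   41   11   26  170]
 [ 185   45   43   29  391]
 [ 381   55   32   63  571]
 [ 392   98   49   33 1041]
 [ 366  143   11    9   62]
 [ 257  198   38   38  542]
 [ 441  213   23   41  287]
 [ 389  251   46   40 1140]]
```

View pics/m8.png

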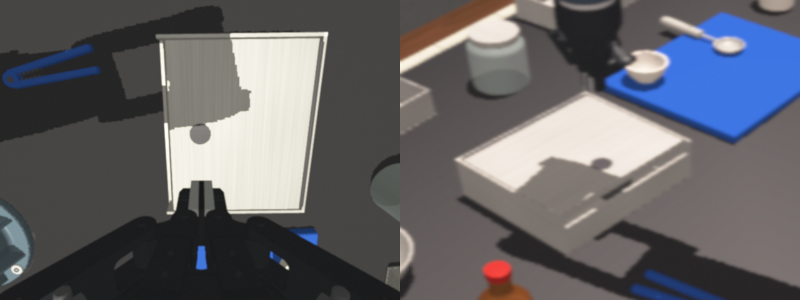

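The lid is level and flush, and the mark is at its latched place (wrist view (320,214), as predicted). I'll wait 1 s, recheck, and hand in.

Call:
{"op": "arm_command", "data": {
  "plan": [0, 0, -20, 0, 0, 0, -20, 0, 0, 0, 0, 0, 0, 0, 0, 0, 0, 0, 0, 0, 0, 0, 0, 0, 0, 0, 0, 0, 0, 0, 0, 0, 0, 0, 0, 0, 0, 0, 0, 0]
}}

```text
time_s: 29.1
eef_pos: [0.4599, 0.1829, 0.291]
eef_rot: [-0.0, 0.744, 0.668, -0.0]
wrist_force: [0.3, -0.9, -0.1]
opening: -0.002
```

```bash
python3 - <<'E'
from h import *
im,K,Rc,e,_=look("wrist"); p=proj(K,Rc,e,[.460,.182,.088]); x,y=p.astype(int)
s=im[y-20:y+20,x-20:x+20].astype(int).sum(2); ys,xs=np.nonzero(s<s.max()*.6)
print(p,xs.mean()+x-20,ys.mean()+y-20,len(xs),ctrl.get_obs()["wrist_force"])
# blue decoy still where it was?
a=look("scene")[0].astype(int); b=cv2.imread("pics/scene0.png")[:,:,::-1].astype(int)
for i in(a,b):
    q=i[205:262,430:475]; yy,xx=np.nonzero(q[:,:,2]-q[:,:,0]>30); print(xx.mean()+430,yy.mean()+205,len(xx))
if abs(xs.mean()+x-20-p[0])<8: print(ctrl.hand_in())
E
```

```text
[321.11898018 203.61226863] 320.9806763285024 203.19806763285024 621 [ 0.25684814  0.42922459 -0.19589521]
453.0351906158358 233.39002932551318 341
453.0 232.951871657754 374
the job is handed in; nothing more can be done
None
```

The cracker is in the tool box, the lid is latched again, and the job was handed in at about 29 s of the 72 s allowed.

- **Freeing the latch:** I pressed the lid at its mark until the stop pushed back with 9.3 N, then about 0.2 mm more, and let it swing open by itself.
- **Placing the cracker:** I gripped it across the middle and lowered it to the box floor, where it touched down with about 17 N of wrist force. I eased off before letting go. A close picture showed it lying flat in the middle of the clear floor.
- **Closing the lid:** I swung it down from behind and pressed to the stop, reading 8.9 N vertical (about 9.5 N with the sideways part).

**Last checks:** a good second after the tool left the lid, it was level and flush, and the mark was within 1 pixel of where a latched lid puts it. The tool was clear of everything at about 0 N. The before-and-after comparison of the counter showed only the arm, shadows and the moved cracker. The blue look-alike was unmoved, to within 0.5 pixel.

**What disagreed:**
- The cracker touched down about 7 mm sooner than I expected from the box's floor height.
- My two-view wrist height for the cracker failed because the move between the views was too short. I relied instead on the scene and wrist views agreeing on its position, along with the given heights.

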